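# Fasten the upper tier of a serving stand with its wing nut

## Robot

A 6-joint arm with a two-finger parallel gripper is mounted at the origin on the work surface. World frame = base frame: x ahead of the robot, y to its left, z up, the work surface at z = 0. Lengths are in m, angles in rad, forces in N, time in s.
With the tool pointing down it reaches from about 0.275 to 1 m from the base axis. Payload 8.4 kg.
Tool frame: the origin (TCP) lies at the centre of the arm's flange, where the gripper is bolted on; the fingertips stand 173 mm ahead of it and the grasp point (between the pads) lies 155 mm ahead of it; z points along the fingers, y is the line along which they close (so a half turn about z gives the same grasp; the last joint's range is limited). The gripper opens to 85 mm and grips with 20 to 120 N. Pads are 22 mm wide; open, the fingers measure 114 mm over their backs; the gripper's body (76 mm by 85 mm) begins 54 mm behind the grasp point. The pads swing forward as they close: fully open they stand 13 mm farther back than shut.
Start: joints at [1.246, 0.353, 1.633, -0, 1.155, -0.002], TCP at [0.198, 0.593, 0.405] pointing down, gripper open.
Joint ranges: [-2.63, 2.63], [-0.92, 2.1], [0.06, 2.66], [-1.3, 4.44], [0, 2.69], [-3.02, 3.02]. Speed limits (rad/s): [2.22, 2.22, 2.79, 3.14, 3.14, 3.14].

## Interface

Orientations are given as a unit quaternion [w, x, y, z].
In Python, from station import env gives the robot as it stands.
- The arm moves only by the tool jog_arm, never from a script. Its argument "targets" is a list of rows, each an object with "dp": the shift along the tool's x, y, z in mm, a list of three; "delta_rot": the turn, a rotation vector about the tool's x, y, z in degrees, a list of three. In form: [{"dp": [dx, dy, dz], "delta_rot": [wx, wy, wz]}, ...]. A call has 1 to 5 rows; each row is the pose to reach, as a shift and turn from the pose commanded when the call began, along the tool's axes at that moment; what a row does not reach only later rows make up. A row lasts 1/12 s, in which the tool goes at most 41.7 mm and 7.16 degrees, less where a joint would pass 70% of its speed; a pose out of reach is approached as far as the arm can. A call with a gripper value outside its range is refused whole. "hand" is the finger opening in mm, from 0 to 85.4, set as the call begins (left out, the last holds). The fingers move at their own pace and stop on an object; "force" is the grip in N (left out, the last holds). Time passes only in rows, so rows that repeat a pose let the fingers close. It gives the time, the measured TCP pose, the force, the opening and the grip force at its end, in the units of the state.
- env.state(): the state, without advancing time (a new reading comes with each control period).
- env.snapshot(name): name is "scene" or "top" or "wrist"; returns a dict with "image" (480x640x3 uint8, red, green, blue), "camera_matrix" (3x3 intrinsics, pixels), "dist_coeffs" ([k1, k2, p1, p2, k3] as OpenCV has them; the pictures are not rectified), "R" (3x3) and "t" (3): a world point X has camera coordinates R X + t; the wrist camera has in their place "T_tool_cam" (4x4, takes a point from camera to tool coordinates, whose origin is the TCP and whose axes are the flange's). Camera axes: x right, y down, z forward; pixel columns grow to the right and rows downward; lengths in m; the calibration is good to about 2 mm. A picture is of the moment at which its call begins: read the wrist's pose just before it. There is no depth.
- env.hand_in(): hands the job in; it is judged then, once.
The state is a dict: "clock": time; "joint_positions": joint angles; "joint_vel": joint speeds; "joint_torque": joint torques, N m; "eef_pos": TCP position; "tcp_rot": TCP orientation; "force": force on the tool from outside, world axes, zero at the start; "ft_torque": the same for the moment, N m; "grip_width": finger opening in m; "gripper_force": force on a finger pad.
Only numpy, scipy, OpenCV 4.12 (cv2) and the standard library are available. Lean on these libraries where they do the work, as an engineer would, in place of code of your own. Each camera call takes 0.05 s, during which the arm holds its last target. There are 200 camera calls.

## Task

Put the brass wing nut over the screw on top of the two-tier serving stand, turn it gently backward (counter-clockwise seen from above) until you feel it drop into the start of the thread (if it has not dropped in already), then turn it clockwise to run it down until it clamps the upper plate snugly. Do not force it where it will not turn, do not disturb the other goods, and let go of it.

Things in the scene. Friction and masses are not known exactly. Their poses are not given: they have to be found in the camera images.
- nut: brass wing nut, 150 g, upright on the table. Round hub 43 mm across, 46 mm tall, open below (bore 33 mm; from 22 mm up only 10 mm), with a flat upright wing on top: 50 mm long along the nut's x, 10 mm thick along y, from 46 to 71 mm above the underside. Origin: centre of the underside, z up the axis. In the bore, 9 mm up, 3 teeth 4 mm thick ride on the screw's thread
- nut_wing (a point): point on the nut's axis in the wing, 58 mm above the nut's underside. Finger-tight (snug) is a turning moment of 0.2 to 0.35 N m; jammed or tight, the moment grows by about 0.3 N m for each 5 degrees turned; above about 0.45 N m the thread is damaged
- stand: two-tier steel serving stand, fixed. Lower tier 222 mm across (rim up to 38 mm), shoulder at 105 mm carrying the loose upper plate, above it an upright screw 28 mm across the threads. Origin: under the foot, on the screw's axis. Three-start thread, 24 mm per turn; clockwise from above runs the nut down. The direction of the thread starts is not known and unrelated to the stand's axes
- stud_tip (a point): tip of the screw on its axis, 151.3 mm above the stand's origin: a guide pin 8 mm thick with a tapered end (3 mm wide) that enters the nut's 10 mm upper bore; 22 mm below the tip the 28 mm wide threads begin
- thread_top (a point): point on the screw's axis, 121.3 mm above the stand's origin: highest place of the nut's underside when its teeth rest on top of the first turns. Set down, the nut rests 116.5 to 122 mm up. Clockwise it soon jams on a stop tooth there; counter-clockwise (100 degrees at most) it climbs to this point, then drops 7 mm into the thread mouth
- thread_mouth (a point): point on the screw's axis, 114.2 mm above the stand's origin: where the nut's underside lies once its teeth have dropped into the thread mouth. A stop tooth blocks it a few degrees further back. From here 80 to 105 degrees clockwise bring the underside down onto the plate (109 mm above the stand's origin), where it tightens and holds by friction
- plate: loose round steel upper plate, 176 mm across the rim, 350 g, lying level on the stand's shoulder around the screw. Origin: centre of its underside (105 mm above the table); at the nut it is 4 mm thick, its rim is 12 mm high
- jar: bystander: squat green glass jar, 56 mm across, 75 mm tall; origin centre of underside
- vase: bystander: blue ceramic vase, 80 mm across, 150 mm tall; origin centre of underside
- bowl: bystander: white bowl, 110 mm across, 45 mm tall; origin centre of underside
- tin: bystander: round copper tin, 64 mm across, 30 mm tall; origin centre of underside
- candlestick: bystander: brass candlestick, 76 mm across, 130 mm tall; origin centre of underside
- knob: bystander: small round brass knob without wing, 40 mm across, 36 mm tall; origin centre of underside

How it is judged:
By the outcome, as a careful person would: the job done as asked, in the order asked, and still so for the second after the job is handed in, with the robot touching nothing.
It also fails if it takes over 72 s, if anything falls off the work surface, if the arm or the gripper's body presses on something with over 40 N, if the wrist force passes 120 N, or if a joint passes its speed limit or range.

## Working session

There is one attempt and no reset: what is moved stays moved. The work goes in short steps, Python scripts to look and compute and a tool call to move; the robot and the scene stay as the last step left them, time stands still between calls to the robot, and variables do not carry over. Pictures are saved under pics/ and viewed, at most 10 in all, crops included, and the job is handed in when it is done.

Besides the shell and the picture viewer there is one more tool, called after "Request:" by a JSON object that holds its "api" and its "payload". jog_arm: Moves the arm, as the interface text tells. Its arguments: {"type":"object","properties":{"targets":{"type":"array","items":{"type":"object","properties":{"dp":{"type":"array","items":{"type":"number"}},"delta_rot":{"type":"array","items":{"type":"number"}}}}},"hand":{"type":"number"},"force":{"type":"number"}},"required":["targets"]}

```bash
mkdir -p pics
cat > h.py <<'E'
import numpy as np, cv2, json
from scipy.spatial.transform import Rotation as Ro
from station import env
def ray(s,uv,st=None):
    p=cv2.undistortPoints(np.array([[uv]],float),np.array(s["camera_matrix"]),np.array(s["dist_coeffs"]))[0,0]
    d=np.array([p[0],p[1],1.])
    if "R" in s:
        R=np.array(s["R"]);t=np.array(s["t"]);return -R.T@t,R.T@d
    T=np.array(s["T_tool_cam"]);q=st["tcp_rot"];Rt=Ro.from_quat([q[1],q[2],q[3],q[0]]).as_matrix()
    return Rt@T[:3,3]+np.array(st["eef_pos"]),Rt@T[:3,:3]@d
def plane(s,uv,z,st=None):
    c,d=ray(s,uv,st);return c+d*(z-c[2])/d[2]
def proj(s,X):
    return cv2.projectPoints(np.array(X,float).reshape(-1,3),cv2.Rodrigues(np.array(s["R"]))[0],np.array(s["t"]),np.array(s["camera_matrix"]),np.array(s["dist_coeffs"]))[0][:,0]
def snap(n,name):
    st=env.state();s=env.snapshot(n);cv2.imwrite(f"pics/{name}.png",s["image"][:,:,::-1]);return s,st
def save(s,st,name):
    np.save(f"{name}.npy",np.array([s,st],dtype=object),allow_pickle=True)
def load(name): return tuple(np.load(f"{name}.npy",allow_pickle=True))
E
python3 - <<'E'
from h import *
for n in("top","scene","wrist"):
    s,st=snap(n,n+"0");save(s,st,n+"0")
    if "R" in s: print(n,ray(s,(320,240)))
print(st)
a=[cv2.imread(f"pics/{n}0.png") for n in("top","scene","wrist")]
E
```

```text
top (array([ 0.36123233, -0.01081577,  1.1961948 ]), array([ 0.20650827,  0.00663801, -0.97855636]))
scene (array([1.32564548, 0.22807483, 0.58146568]), array([-0.80951283, -0.30229895, -0.50387406]))
{'clock': 0.1, 'joint_positions': array([ 1.24562514e+00,  3.53598133e-01,  1.63406069e+00, -1.74358157e-05,
        1.15520974e+00, -2.41146701e-03]), 'joint_vel': array([ 0.00013079, -0.00269184, -0.00180623,  0.0012483 , -0.00018361,
       -0.0004592 ]), 'joint_torque': array([-8.02318391e-04, -6.06352973e+01, -3.42819536e+01, -1.37286243e-04,
        3.89503897e-03,  1.72047805e-05]), 'eef_pos': array([0.19818246, 0.59252393, 0.4040242 ]), 'tcp_rot': array([-9.61579931e-05,  1.60676779e-01,  9.87006872e-01, -6.30716595e-04]), 'force': array([-0.0614493 , -0.09888823, -0.87843015]), 'ft_torque': array([0.0448076 , 0.01135933, 0.02786936]), 'gripper_force': 0.0, 'grip_width': 0.0853064387745298}
```

View pics/top0.png

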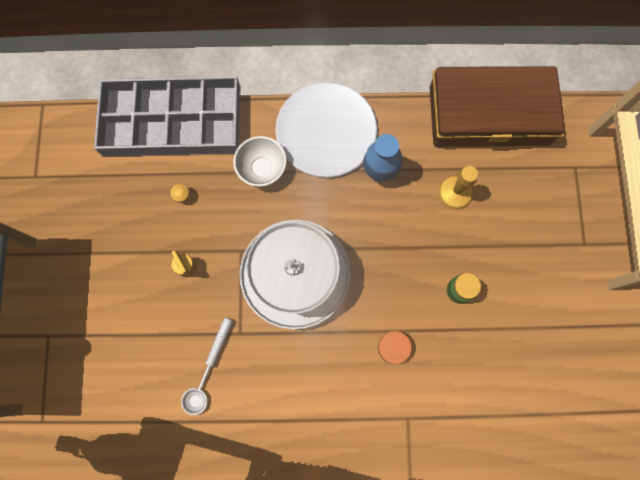

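View pics/scene0.png

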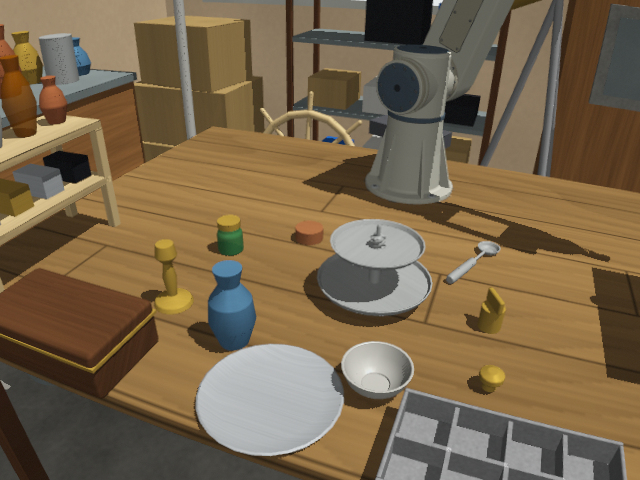

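The top view shows the wing nut at (181,263), the plain knob at (180,193), and the stand's screw at (293,267). The scene view shows the nut at (491,311) and the screw at (377,235). Next I'll measure them roughly.

Run:
```python
from h import *
s,_=load("top0");c,_=load("scene0")
def tri(a,b):
    (p,d),(q,e)=ray(s,a),ray(c,b)
    k=np.linalg.lstsq(np.c_[d,-e],q-p,rcond=None)[0];A=p+k[0]*d;B=q+k[1]*e
    return (A+B)/2,np.linalg.norm(A-B)
def blob(s,box,lo=(15,120,60),hi=(35,255,255)):
    x0,y0,x1,y1=box;h=cv2.cvtColor(s["image"],cv2.COLOR_RGB2HSV)[y0:y1,x0:x1]
    m=cv2.inRange(h,lo,hi);return m
print("tip",tri((293,265),(378,229)))
print("nut plane .071",plane(s,(178,256),.071),"hub .046",plane(s,(182,266),.03))
# plate rim in top: bright low-sat
im=s["image"];h=cv2.cvtColor(im,cv2.COLOR_RGB2HSV)
print([tuple(h[y,293]) for y in range(216,226)])
# rim extremes by row/column guess -> world at z=.117
for uv in((293,221),(339,262),(246,270),(293,312)): print(uv,plane(s,uv,.117))
cv2.imwrite("pics/c1.png",np.hstack([cv2.resize(im[235:295,155:215],(400,400),interpolation=2)[:,:,::-1],cv2.resize(im[210:330,235:355],(400,400),interpolation=2)[:,:,::-1]]))
st=env.state();q=st["tcp_rot"];print(Ro.from_quat([q[1],q[2],q[3],q[0]]).as_matrix().round(3))
print(load("wrist0")[0]["T_tool_cam"])
print(load("wrist0")[0]["camera_matrix"])
```

```text
tip (array([0.53839198, 0.0463613 , 0.13960592]), np.float64(4.3504556227488794e-05))
nut plane .071 [0.57139336 0.27567024 0.071     ] hub .046 [0.55834586 0.27718855 0.03      ]
[(np.uint8(14), np.uint8(123), np.uint8(191)), (np.uint8(14), np.uint8(123), np.uint8(191)), (np.uint8(14), np.uint8(121), np.uint8(191)), (np.uint8(14), np.uint8(90), np.uint8(196)), (np.uint8(13), np.uint8(30), np.uint8(219)), (np.uint8(14), np.uint8(13), np.uint8(213)), (np.uint8(13), np.uint8(11), np.uint8(208)), (np.uint8(13), np.uint8(13), np.uint8(183)), (np.uint8(15), np.uint8(13), np.uint8(163)), (np.uint8(11), np.uint8(13), np.uint8(162))]
(293, 221) [0.62670106 0.04717628 0.117     ]
(339, 262) [ 0.54637906 -0.0383389   0.117     ]
(246, 270) [0.53418683 0.13535353 0.117     ]
(293, 312) [0.45481282 0.048097   0.117     ]
[[-0.948  0.317 -0.   ]
 [ 0.317  0.948 -0.001]
 [ 0.    -0.001 -1.   ]]
[[-9.84323982e-04 -9.59226643e-01 -2.82636300e-01  7.18371102e-02]
 [ 9.99998388e-01 -1.36858352e-03  1.16212737e-03  6.23944209e-04]
 [-1.50155492e-03 -2.82634700e-01  9.59226444e-01  3.07498892e-02]
 [ 0.00000000e+00  0.00000000e+00  0.00000000e+00  1.00000000e+00]]
[[386.74655487   0.         318.02888399]
 [  0.         386.74655487 235.51035258]
 [  0.           0.           1.        ]]
```

View pics/c1.png

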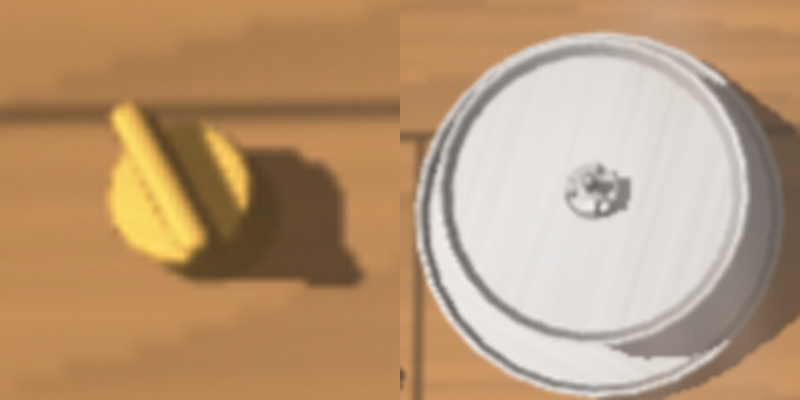

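The crop shows the wing top running from about (122,105) to (195,245) in the left panel, and the screw at about (597,185) in the right panel. The plate rim fit puts the stand near (0.540, 0.048), with an 88 mm radius as expected.

```bash
cat >> h.py <<'E'
def goto(x,y,z,yaw):
    "yaw = world angle (deg) of tool y; tool down"
    st=env.state();q=st["tcp_rot"];R=Ro.from_quat([q[1],q[2],q[3],q[0]]);M=R.as_matrix()
    a=np.radians(yaw);ty=np.array([np.cos(a),np.sin(a),0]);tz=np.array([0,0,-1.]);T=np.c_[np.cross(ty,tz),ty,tz]
    print("pos",np.round(st["eef_pos"],4),"yaw",round(np.degrees(np.arctan2(M[1,1],M[0,1])),2),"j",np.round(st["joint_positions"],2),"clk",st["clock"])
    print("dp",np.round(M.T@(np.array([x,y,z])-st["eef_pos"])*1e3,1),"rot",np.round((R.inv()*Ro.from_matrix(T)).as_rotvec(degrees=True),2))
E
python3 - <<'E'
from h import *
s,_=load("top0")
P=[plane(s,(155+a*.15-.4,235+b*.15-.4),.071) for a,b in((122,105),(195,245))]
print(P,np.linalg.norm(P[0]-P[1])); d=P[0]-P[1];w=np.degrees(np.arctan2(d[1],d[0]));print("wing",w,"mid",(P[0]+P[1])/2)
m=(P[0]+P[1])/2
for y in (w+90,w-90): print(y);goto(m[0],m[1],.36,y)
E
```

```text
[array([0.58284134, 0.2861989 , 0.071     ]), array([0.54079975, 0.26306046, 0.071     ])] 0.04798835374027984
wing 28.827078977128036 mid [0.56182054 0.27462968 0.071     ]
118.82707897712804
pos [0.1982 0.5925 0.4041] yaw 71.51 j [ 1.25  0.35  1.63  0.    1.16 -0.  ] clk 0.15
dp [-445.7 -186.1   44.3] rot [-6.000e-02 -3.000e-02 -4.732e+01]
-61.17292102287196
pos [0.1982 0.5925 0.4041] yaw 71.51 j [ 1.25  0.35  1.63  0.    1.16 -0.  ] clk 0.15
dp [-445.7 -186.1   44.3] rot [-3.0000e-02  7.0000e-02  1.3268e+02]
```

Request:
{"api": "jog_arm", "payload": {"targets": [{"dp": [-38,-16,4],"delta_rot": [0,0,-4]},{"dp": [-76,-32,8],"delta_rot": [0,0,-8]},{"dp": [-114,-48,12],"delta_rot": [0,0,-12]},{"dp": [-152,-64,16],"delta_rot": [0,0,-16]},{"dp": [-190,-80,20],"delta_rot": [0,0,-20]}]}}

```text
clock: 0.57
eef_pos: [0.354, 0.4551, 0.3844]
tcp_rot: [-0.0, -0.015, 1.0, -0.0]
force: [0.9, -0.4, -0.3]
grip_width: 0.0849
gripper_force: 0.0
```

```bash
python3 -c "
from h import *
goto(.5618,.2746,.36,118.8)"
```

```text
pos [0.354  0.4551 0.3844] yaw 91.73 j [ 0.91  0.3   1.76 -0.    1.08 -0.69] clk 0.5667
dp [-202.2 -186.7   24.4] rot [-1.000e-02 -1.000e-02 -2.707e+01]
```

Request:
{"api": "jog_arm", "payload": {"targets": [{"dp": [-29,-26,4],"delta_rot": [0,0,-5]},{"dp": [-58,-52,8],"delta_rot": [0,0,-10]},{"dp": [-87,-80,12],"delta_rot": [0,0,-15]},{"dp": [-116,-107,16],"delta_rot": [0,0,-20]},{"dp": [-145,-134,20],"delta_rot": [0,0,-27]}]}}

```text
clock: 0.98
eef_pos: [0.5021, 0.3253, 0.3644]
tcp_rot: [-0.0, -0.247, 0.969, -0.0]
force: [0.8, 1.0, 0.5]
grip_width: 0.085
gripper_force: 0.0
```

```bash
python3 -c "
from h import *
goto(.5618,.2746,.36,118.8)"
```

```text
pos [0.5021 0.3253 0.3644] yaw 118.58 j [ 0.57  0.35  1.73 -0.    1.06 -1.5 ] clk 0.9833
dp [-28.1 -73.    4.4] rot [-0.   -0.01 -0.22]
```

Request:
{"api": "jog_arm", "payload": {"targets": [{"dp": [-14,-36,2],"delta_rot": [0,0,0]},{"dp": [-28,-72,4],"delta_rot": [0,0,0]},{"dp": [-28,-72,4],"delta_rot": [0,0,0]},{"dp": [-28,-72,4],"delta_rot": [0,0,0]}]}}

```text
clock: 1.32
eef_pos: [0.561, 0.2753, 0.3602]
tcp_rot: [-0.0, -0.243, 0.97, -0.0]
force: [1.0, 0.6, 0.1]
grip_width: 0.0852
gripper_force: 0.0
```

Run:
```python
from h import *
s,st=snap("wrist","w1");save(s,st,"w1")
h=cv2.cvtColor(s["image"],cv2.COLOR_RGB2HSV)
goto(.5618,.2746,.36,118.8)
print(h[200:280:10,318].tolist())
```

```text
pos [0.56   0.2763 0.3602] yaw 118.26 j [ 0.46  0.4   1.68  0.    1.07 -1.61] clk 1.3667
dp [-0.8 -2.4  0.2] rot [ 0.02 -0.06 -0.54]
[[23, 197, 242], [24, 195, 249], [25, 194, 249], [25, 193, 250], [25, 194, 249], [24, 195, 249], [24, 194, 249], [15, 170, 168]]
```

View pics/w1.png

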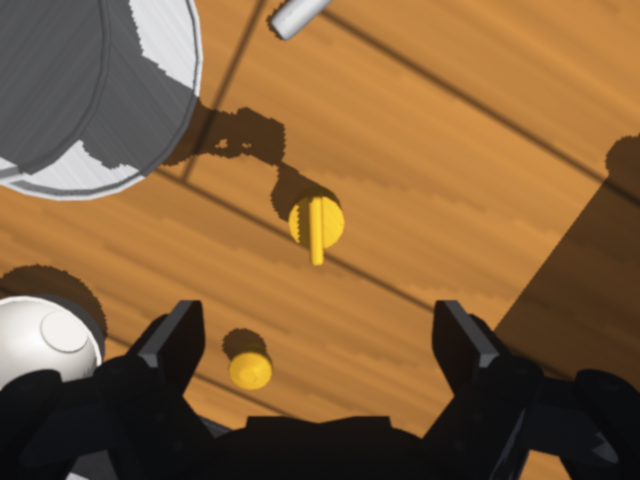

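The wrist view shows the nut at (317,222), with its wing running vertically from (316,197) to (318,264). The plain knob is at (250,370).

Run:
```python
from h import *
s,st=load("w1")
h=cv2.cvtColor(s["image"],cv2.COLOR_RGB2HSV)
m=cv2.inRange(h[180:290,270:370],(20,150,215),(30,255,255))
for y in range(185,275,6):
    x=np.flatnonzero(cv2.inRange(h[y:y+1,270:370],(19,150,120),(32,255,255))[0]);
    b=s["image"][y,300:335].astype(int).sum(1)
    print(y,(x.min()+270,x.max()+270) if len(x) else None, (np.argmax(np.diff(b))+300, np.argmin(np.diff(b))+300), b[::3])
A=plane(s,(316,197),.071,st);B=plane(s,(318,264),.071,st);d=A-B
print(A,B,np.linalg.norm(d),np.degrees(np.arctan2(d[1],d[0])),(A+B)/2)
L=plane(s,(289,222),.046,st);R=plane(s,(345,222),.046,st);print("hub",(L+R)/2,np.linalg.norm(L-R))
```

```text
185 None (np.int64(320), np.int64(304)) [164 169 171 168 165 165 186 299 377 388 391 390]
191 None (np.int64(330), np.int64(301)) [159 147 147 149 153 151 155 154 150 152 222 353]
197 (np.int64(313), np.int64(328)) (np.int64(321), np.int64(327)) [146 154 184 163 207 306 312 283 405 298 173 172]
203 (np.int64(308), np.int64(337)) (np.int64(310), np.int64(320)) [214 212 207 291 448 504 520 451 495 500 508 492]
209 (np.int64(292), np.int64(340)) (np.int64(309), np.int64(320)) [211 217 211 297 459 500 521 453 499 506 503 511]
215 (np.int64(289), np.int64(342)) (np.int64(309), np.int64(320)) [206 206 213 289 454 500 521 458 492 506 513 510]
221 (np.int64(288), np.int64(344)) (np.int64(309), np.int64(320)) [209 205 208 277 449 497 525 469 494 508 510 515]
227 (np.int64(289), np.int64(343)) (np.int64(309), np.int64(320)) [210 211 211 261 440 498 526 474 482 503 508 512]
233 (np.int64(291), np.int64(341)) (np.int64(310), np.int64(321)) [221 211 209 247 432 496 527 482 483 501 498 509]
239 (np.int64(295), np.int64(337)) (np.int64(310), np.int64(321)) [219 216 215 237 420 494 526 482 477 501 500 501]
245 (np.int64(309), np.int64(330)) (np.int64(310), np.int64(321)) [263 224 212 234 410 492 526 486 458 484 458 398]
251 (np.int64(311), np.int64(323)) (np.int64(311), np.int64(322)) [354 352 332 283 402 486 522 488 316 339 365 376]
257 (np.int64(311), np.int64(323)) (np.int64(311), np.int64(322)) [342 340 346 307 391 484 522 497 292 234 232 263]
263 (np.int64(312), np.int64(322)) (np.int64(312), np.int64(321)) [339 341 339 332 355 471 486 454 345 344 324 291]
269 None (np.int64(300), np.int64(307)) [357 367 362 355 346 340 336 336 337 339 338 341]
[0.54163144 0.2641252  0.071     ] [0.58361872 0.28809553 0.071     ] 0.04834778199973521 -150.2781696078548 [0.56262508 0.27611036 0.071     ]
hub [0.56241726 0.27591239 0.046     ] 0.04235655663204928
```

```bash
python3 -c "
from h import *
goto(.5625,.276,.223,119.5)"
```

```text
pos [0.56   0.2763 0.3602] yaw 118.26 j [ 0.46  0.4   1.68  0.    1.07 -1.61] clk 1.3667
dp [ -2.2  -1.5 137.2] rot [ 0.02 -0.06 -1.24]
```

Request:
{"api": "jog_arm", "payload": {"targets": [{"dp": [-2,-1.5,35],"delta_rot": [0,0,-1.2]},{"dp": [-2,-1.5,70],"delta_rot": [0,0,-1.2]},{"dp": [-2,-1.5,100],"delta_rot": [0,0,-1.2]},{"dp": [-2,-1.5,100],"delta_rot": [0,0,-1.2]},{"dp": [-2,-1.5,100],"delta_rot": [0,0,-1.2]}], "hand": 60}}

```text
clock: 1.78
eef_pos: [0.5609, 0.2773, 0.2598]
tcp_rot: [-0.002, -0.256, 0.967, -0.0]
force: [-0.0, 0.2, 1.2]
grip_width: 0.0601
gripper_force: 0.0
```

```bash
python3 -c "
from h import *
goto(.5625,.276,.223,119.5)"
```

```text
pos [0.5609 0.2773 0.2598] yaw 119.65 j [ 0.46  0.52  1.74  0.    0.89 -1.63] clk 1.7833
dp [-0.9 -1.9 36.8] rot [ 0.02 -0.21  0.15]
```

Request:
{"api": "jog_arm", "payload": {"targets": [{"dp": [-1,-2,20],"delta_rot": [0,-0.2,0]},{"dp": [-1,-2,36],"delta_rot": [0,-0.2,0]},{"dp": [-1,-2,36],"delta_rot": [0,-0.2,0]},{"dp": [-1,-2,36],"delta_rot": [0,-0.2,0]}]}}

```text
clock: 2.12
eef_pos: [0.5643, 0.276, 0.2265]
tcp_rot: [0.002, -0.255, 0.967, 0.001]
force: [-0.1, -0.2, 0.2]
grip_width: 0.0599
gripper_force: 0.0
```

```bash
python3 -c "
from h import *
goto(.5625,.276,.223,119.5);print(env.state()['force'])"
```

```text
pos [0.5643 0.276  0.2265] yaw 119.6 j [ 0.45  0.56  1.75  0.    0.82 -1.64] clk 2.1167
dp [1.6 0.9 3.4] rot [0.   0.26 0.1 ]
[-0.11886114 -0.2182348   0.15630933]
```

Request:
{"api": "jog_arm", "payload": {"targets": [{"dp": [1,1,2],"delta_rot": [0,0.1,0]},{"dp": [1,1,2],"delta_rot": [0,0.1,0]},{"dp": [1,1,2],"delta_rot": [0,0.1,0]},{"dp": [1,1,2],"delta_rot": [0,0.1,0]},{"dp": [1,1,2],"delta_rot": [0,0.1,0]}], "hand": 0, "force": 60}}

```text
clock: 2.53
eef_pos: [0.5631, 0.2758, 0.2236]
tcp_rot: [0.001, -0.255, 0.967, 0.0]
force: [0.1, -0.4, 5.0]
grip_width: 0.0091
gripper_force: 61.6
```

```bash
python3 -c "
from h import *
goto(.5625,.276,.223,119.5);print(env.state())"
```

```text
pos [0.5631 0.2758 0.2236] yaw 119.57 j [ 0.45  0.57  1.75  0.    0.82 -1.63] clk 2.5333
dp [0.4 0.4 0.6] rot [-0.01  0.17  0.07]
{'clock': 2.5333, 'joint_positions': array([ 4.53099011e-01,  5.67341423e-01,  1.75499177e+00,  1.14136961e-04,
        8.16313791e-01, -1.63379017e+00]), 'joint_vel': array([-0.00161035,  0.00101357, -0.00067234,  0.00097736,  0.00395741,
       -0.00166032]), 'joint_torque': array([ 1.74929746e-01, -6.38279915e+01, -2.45555180e+01, -3.68785928e-02,
       -2.44581252e-01,  7.30723492e-03]), 'eef_pos': array([0.56307414, 0.2758352 , 0.22356606]), 'tcp_rot': array([ 1.43683394e-03, -2.55154136e-01,  9.66899269e-01,  3.26311248e-04]), 'force': array([ 0.11973624, -0.42158345,  4.99986102]), 'ft_torque': array([-0.01591979,  0.18077536,  0.03060199]), 'gripper_force': 61.602351665496826, 'grip_width': 0.009131836278118323}
```

Request:
{"api": "jog_arm", "payload": {"targets": [{"dp": [0,0,-20],"delta_rot": [0,0,0]},{"dp": [0,0,-60],"delta_rot": [0,0,0]},{"dp": [0,0,-100],"delta_rot": [0,0,7]},{"dp": [0,0,-140],"delta_rot": [0,0,14]},{"dp": [0,0,-180],"delta_rot": [0,0,21]}]}}

```text
clock: 2.95
eef_pos: [0.5621, 0.2753, 0.4044]
tcp_rot: [0.0, -0.072, 0.997, 0.0]
force: [1.5, 0.1, -2.2]
grip_width: 0.0085
gripper_force: 60.7
```

```bash
python3 -c "
from h import *
goto(.578,.080,.42,40);print(env.state()['grip_width'],env.state()['force'])"
```

```text
pos [0.5621 0.2753 0.4044] yaw 98.21 j [ 0.45  0.35  1.63  0.    1.15 -1.26] clk 2.95
dp [  12.1 -195.5  -15.7] rot [4.000e-02 3.000e-02 5.821e+01]
0.008547249244763406 [ 1.51496611  0.14138786 -2.24272379]
```

Request:
{"api": "jog_arm", "payload": {"targets": [{"dp": [0,-28,-10],"delta_rot": [0,0,7]},{"dp": [4,-56,-15],"delta_rot": [0,0,14]},{"dp": [6,-84,-15],"delta_rot": [0,0,21]},{"dp": [8,-112,-15],"delta_rot": [0,0,28]},{"dp": [10,-140,-15],"delta_rot": [0,0,35]}]}}

```text
clock: 3.37
eef_pos: [0.5731, 0.1343, 0.4178]
tcp_rot: [0.001, 0.231, 0.973, 0.001]
force: [0.0, -0.0, -2.3]
grip_width: 0.0084
gripper_force: 60.7
```

```bash
python3 -c "
from h import *
goto(.578,.080,.42,40)"
```

```text
pos [0.5731 0.1343 0.4178] yaw 63.23 j [ 0.23  0.28  1.7   0.    1.16 -0.88] clk 3.3667
dp [-28.8 -46.3  -2.2] rot [ 0.09  0.04 23.23]
```

Request:
{"api": "jog_arm", "payload": {"targets": [{"dp": [-10,-16,-2],"delta_rot": [0,0,7]},{"dp": [-20,-32,-2],"delta_rot": [0,0,14]},{"dp": [-29,-46,-2],"delta_rot": [0,0,21]},{"dp": [-29,-46,-2],"delta_rot": [0,0,23]},{"dp": [-29,-46,-2],"delta_rot": [0,0,23]}]}}

```text
clock: 3.78
eef_pos: [0.5788, 0.0804, 0.4195]
tcp_rot: [0.0, 0.42, 0.908, 0.001]
force: [0.2, -0.4, -2.1]
grip_width: 0.0085
gripper_force: 60.6
```

Run:
```python
from h import *
for i in range(3):
    s,st=snap("wrist","w2");
save(s,st,"w2")
s2,st2=snap("top","t2");save(s2,st2,"t2")
goto(.540,.048,.42,40)
cv2.imwrite("pics/c2.png",cv2.resize(s["image"][:,:,::-1],(640,480)))
```

```text
pos [0.5788 0.0819 0.4195] yaw 40.68 j [ 0.14  0.28  1.71  0.    1.16 -0.57] clk 3.9833
dp [ -0.4 -51.6  -0.6] rot [0.09 0.   0.68]
```

View pics/w2.png

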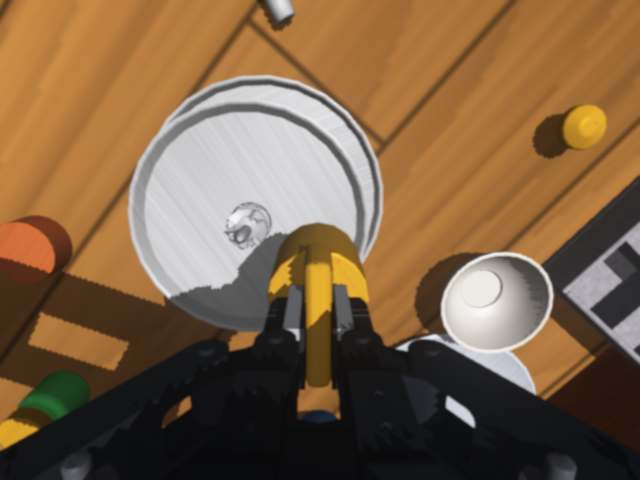

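The wrist view shows the nut held upright at (318,280). The screw base is near (248,222), and the pin leans toward (240,235). I'll zoom in on it.

Run:
```python
from h import *
s,st=load("w2");t,_=load("t2")
a=cv2.resize(s["image"][195:255,215:295],(640,480),interpolation=2)
cv2.imwrite("pics/c3.png",a[:,:,::-1])
```

```text
(no output)
```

View pics/c3.png

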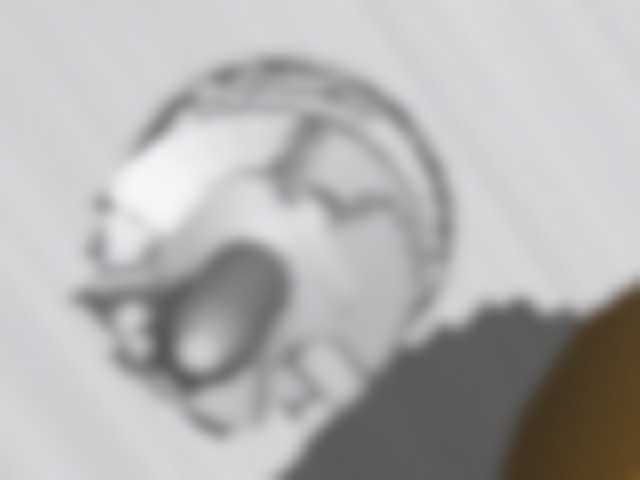

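The zoom shows the pin's tapered tip at crop (200,352), which is px (240,239). The thread top disc is centred around crop (275,235), which is px (249,224).

Run:
```python
from h import *
s,st=load("w2")
print("tip",plane(s,(239.6,238.6),.1505,st),"pinbase",plane(s,(246.2,229.4),.1293,st), "thread low",plane(s,(249,223),.115,st))
# plate rim (outer top edge) from top0 and w2 : ellipse -> world circle fit
def circ(s,st,z,seeds,box):
    h=cv2.cvtColor(s["image"],cv2.COLOR_RGB2HSV)
t,_=load("top0")
def fit(P):
    P=np.array(P)[:,:2];A=np.c_[2*P,np.ones(len(P))];x=np.linalg.lstsq(A,(P**2).sum(1),rcond=None)[0]
    r=np.sqrt(x[2]+x[:2]@x[:2]);e=np.linalg.norm(P-x[:2],axis=1)-r;return x[:2],r,np.abs(e).max(),np.std(e)
def edges(s,st,c0,z,r0):
    out=[];K=cv2.GaussianBlur(cv2.cvtColor(s["image"],cv2.COLOR_RGB2GRAY),(3,3),0).astype(float)
    return K
# rim inner dark-to-light: use rows listed by eye in w2 (outer rim edge)
pts=[(131,190),(145,150),(180,115),(245,101),(300,115),(345,150),(366,190),(135,240),(160,290)]
print("w2 rim",fit([plane(s,p,.117,st) for p in pts]))
pts=[(235+a*.3-.35,210+b*.3-.35) for a,b in((597,33),(520,60),(443,180),(455,240),(480,283),(510,315),(590,338),(660,325),(715,285),(748,190),(735,120),(690,65)) for a in[a-400]]
print("top rim",fit([plane(t,p,.117) for p in pts]))
# tip in top crop : (597,185)
print("top tip",plane(t,(235+197*.3-.35,210+183*.3-.35),.14))
```

```text
tip [0.54128535 0.04952024 0.1505    ] pinbase [0.54152597 0.05008978 0.1293    ] thread low [0.54063347 0.05050435 0.115     ]
w2 rim (array([0.54224358, 0.04978177]), np.float64(0.08681261897562756), np.float64(0.001394678829197596), np.float64(0.0009424459775515007))
top rim (array([0.54209943, 0.04605832]), np.float64(0.0858092660178427), np.float64(0.0016021781520105666), np.float64(0.0009561895448835632))
top tip [0.53913018 0.04498628 0.14      ]
```

Run:
```python
from h import *
s,st=load("w2");t,_=load("t2")
im=s["image"]
T=np.array(s["T_tool_cam"])
def tool(uv,z):
    p=cv2.undistortPoints(np.array([[uv]],float),np.array(s["camera_matrix"]),np.array(s["dist_coeffs"]))[0,0];d=T[:3,:3]@[p[0],p[1],1];return (T[:3,3]+d*(z-T[2,3])/d[2]).round(4)
for r in (260,280,340,370): print(r,im[r,296:346:2].sum(1).tolist())
print("col",im[235:400:3,318].sum(1).tolist())
h=cv2.cvtColor(t["image"],cv2.COLOR_RGB2HSV)
for uv in((305,270),(329,270),(305,250),(317,250),(317,386)): print(uv,tool(uv,.1526))
print("hub top", [tool(u,.1776) for u in((269,290),(368,290))])
a=np.hstack([cv2.resize(im[220:400,250:390],(373,480),interpolation=2),cv2.resize(t["image"][180:300,230:330],(400,480),interpolation=2)])
cv2.imwrite("pics/c4.png",a[:,:,::-1])
```

```text
260 [207, 204, 201, 204, 181, 156, 178, 204, 228, 236, 242, 247, 253, 256, 260, 259, 260, 268, 388, 450, 446, 424, 460, 468, 483]
280 [194, 197, 198, 194, 199, 290, 354, 406, 441, 455, 456, 455, 456, 459, 461, 454, 440, 395, 355, 442, 458, 465, 463, 458, 456]
340 [277, 367, 197, 147, 112, 118, 167, 177, 184, 186, 184, 185, 183, 185, 185, 177, 166, 117, 58, 66, 84, 146, 126, 80, 77]
370 [49, 47, 52, 56, 59, 118, 159, 168, 178, 178, 182, 179, 178, 177, 176, 170, 161, 118, 61, 56, 53, 47, 49, 45, 44]
col [247, 246, 245, 231, 237, 239, 240, 241, 240, 307, 418, 447, 452, 455, 454, 455, 454, 453, 451, 453, 453, 453, 452, 452, 449, 450, 449, 412, 276, 189, 189, 188, 185, 186, 185, 185, 185, 182, 182, 183, 182, 182, 179, 181, 177, 179, 178, 176, 176, 175, 166, 321, 351, 354, 340]
(305, 270) [ 0.0242 -0.0038  0.1526]
(329, 270) [0.0242 0.0043 0.1526]
(305, 250) [ 0.0313 -0.0037  0.1526]
(317, 250) [0.0313 0.0002 0.1526]
(317, 386) [-2.190e-02  1.000e-04  1.526e-01]
hub top [array([ 0.0056, -0.0196,  0.1776]), array([0.0055, 0.0212, 0.1776])]
```

View pics/c4.png

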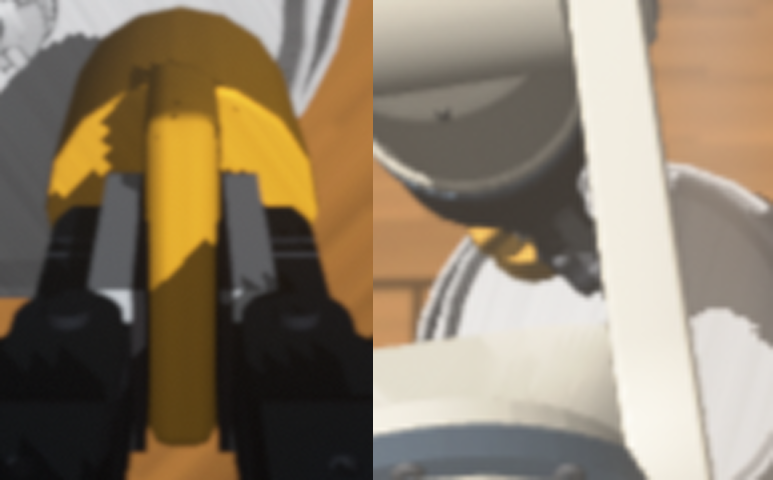

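Left panel: the held nut is upright, wing centred on tool y, with its top edge running from row 262 to row 387. Right panel: the arm blocks the top camera's view of the screw. I'll measure the tip against the nut's lower rim in the wrist image, since both are at nearly the same depth.

Run:
```python
from h import *
s,st=load("w2");T=np.array(s["T_tool_cam"]);im=s["image"].astype(int)
def tool(uv,z):
    p=cv2.undistortPoints(np.array([[uv]],float),np.array(s["camera_matrix"]),np.array(s["dist_coeffs"]))[0,0];d=T[:3,:3]@[p[0],p[1],1];return (T[:3,3]+d*(z-T[2,3])/d[2]).round(4)
h=cv2.cvtColor(s["image"],cv2.COLOR_RGB2HSV)
def fit(P):
    P=np.array(P)[:,:2];A=np.c_[2*P,np.ones(len(P))];x=np.linalg.lstsq(A,(P**2).sum(1),rcond=None)[0]
    return x[:2],np.sqrt(x[2]+x[:2]@x[:2])
P=[]
for c in range(292,348,4):
    r=np.flatnonzero((h[200:280,c,1]>140)&(h[200:280,c,0]>17));P.append((c,200+r.min()))
print(P);print("bottom rim",fit([tool(p,.2236) for p in P]))
print("wing",tool((318,262),.1526),tool((318,387),.1526),"tip tool",tool((239.6,238.6),.42-.1505))
s3,st3=snap("scene","s3");save(s3,st3,"s3")
```

```text
[(292, np.int64(239)), (296, np.int64(233)), (300, np.int64(229)), (304, np.int64(227)), (308, np.int64(226)), (312, np.int64(225)), (316, np.int64(224)), (320, np.int64(224)), (324, np.int64(225)), (328, np.int64(226)), (332, np.int64(227)), (336, np.int64(229)), (340, np.int64(231)), (344, np.int64(234))]
bottom rim (array([0.00435565, 0.00122718]), np.float64(0.017250132238840473))
wing [0.0271 0.0006 0.1526] [-0.0223  0.0005  0.1526] tip tool [ 0.     -0.0498  0.2695]
```

Request:
{"api": "jog_arm", "payload": {"targets": [{"dp": [0.5,-30,0],"delta_rot": [0,0,0]},{"dp": [0.7,-50.5,12],"delta_rot": [0,0,0]},{"dp": [0.7,-50.5,37],"delta_rot": [0,0,0]},{"dp": [0.7,-50.5,37],"delta_rot": [0,0,0]},{"dp": [0.7,-50.5,37],"delta_rot": [0,0,0]}]}}

```text
clock: 4.45
eef_pos: [0.5399, 0.0496, 0.382]
tcp_rot: [-0.0, 0.418, 0.909, 0.0]
force: [0.2, -0.3, -1.7]
grip_width: 0.009
gripper_force: 60.6
```

Run:
```python
from h import *
s,st=snap("scene","s4");save(s,st,"s4");goto(.541,.0498,.38,40);print(env.state()['force'],proj(s,[[.541,.0498,.1513],[.54,.0455,.1513]]))
w,st=snap("wrist","w4");save(w,st,"w4")
a=np.hstack([cv2.resize(s["image"][190:260,345:415],(440,440),interpolation=2)])
cv2.imwrite("pics/c5.png",a[:,:,::-1])
```

```text
pos [0.5406 0.0497 0.383 ] yaw 40.62 j [ 0.09  0.25  1.83  0.    1.06 -0.62] clk 4.5
dp [-0.2  0.4  3. ] rot [0.1  0.02 0.62]
[ 0.32530221  0.75419491 -1.36652469] [[379.94608523 224.32754494]
 [377.79095849 223.64476403]]
```

View pics/c5.png

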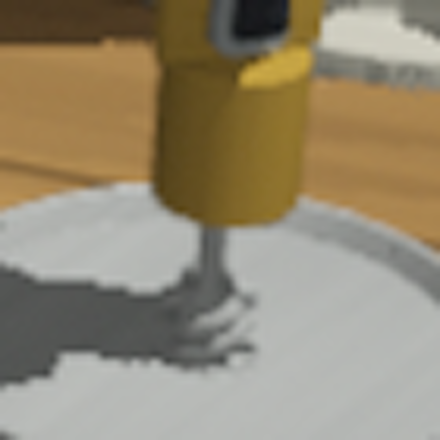

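The scene crop shows the pin at crop x≈211, while the hub bottom spans 153–302 (centre ≈228). So the nut sits about 4 mm to the right of the pin. I'll quantify that.

Run:
```python
from h import *
s,st=load("s4");c,_=load("scene0")
im=s["image"].astype(int).sum(2);i0=c["image"].astype(int).sum(2)
for r in range(223,240,2): print(r,im[r,370:390].tolist())
print("scene0")
for r in range(224,240,2): print(r,i0[r,368:390].tolist())
h=cv2.cvtColor(s["image"],cv2.COLOR_RGB2HSV)
for r in range(200,226,3):
    x=np.flatnonzero((h[r,355:410,1]>150)&(h[r,355:410,0]>18));print(r,x.min()+355,x.max()+355)
for xy in ((.541,.0498),(.54,.0455)): print(proj(s,[[*xy,z] for z in(.1513,.14,.1293,.115)]).round(1).tolist())
```

```text
223 [474, 406, 278, 199, 202, 210, 210, 217, 231, 239, 250, 260, 272, 273, 280, 287, 291, 292, 300, 304]
225 [549, 547, 535, 521, 501, 443, 346, 249, 238, 248, 255, 266, 273, 276, 303, 323, 332, 340, 381, 424]
227 [546, 547, 547, 547, 542, 540, 456, 276, 288, 293, 350, 482, 538, 541, 540, 540, 543, 542, 541, 535]
229 [547, 547, 542, 541, 538, 538, 451, 267, 287, 284, 377, 499, 543, 543, 544, 543, 538, 538, 535, 535]
231 [540, 540, 540, 543, 528, 486, 387, 268, 291, 284, 391, 511, 546, 542, 538, 535, 533, 533, 535, 536]
233 [540, 541, 540, 475, 311, 292, 299, 276, 292, 278, 298, 416, 512, 537, 536, 537, 536, 536, 537, 538]
235 [500, 421, 378, 284, 231, 229, 249, 284, 290, 268, 249, 250, 422, 540, 552, 546, 543, 540, 540, 541]
237 [243, 265, 285, 282, 266, 269, 287, 292, 288, 278, 270, 388, 447, 402, 376, 442, 516, 541, 538, 538]
239 [240, 231, 221, 238, 266, 266, 267, 277, 330, 418, 488, 526, 516, 475, 474, 515, 535, 542, 543, 543]
scene0
224 [515, 515, 519, 525, 523, 522, 515, 509, 507, 476, 472, 501, 494, 466, 457, 479, 478, 474, 467, 463, 461, 459]
226 [539, 539, 536, 532, 530, 532
[... 309 characters left out ...]
0]
232 [529, 527, 525, 526, 526, 511, 470, 432, 363, 280, 343, 385, 452, 511, 528, 525, 521, 519, 521, 520, 520, 519]
234 [528, 528, 526, 528, 498, 399, 294, 292, 267, 291, 349, 384, 467, 543, 551, 536, 522, 524, 526, 524, 523, 526]
236 [528, 510, 443, 383, 404, 401, 395, 406, 432, 449, 476, 513, 539, 520, 482, 487, 477, 486, 513, 528, 526, 525]
238 [530, 534, 491, 417, 408, 395, 472, 533, 526, 528, 564, 581, 560, 528, 506, 440, 356, 422, 507, 526, 524, 527]
200 371 393
203 370 393
206 370 393
209 370 393
212 370 393
215 370 392
218 369 392
221 371 391
224 376 388
[[379.9, 224.3], [379.5, 229.8], [379.0, 234.9], [378.5, 241.7]]
[[377.8, 223.6], [377.3, 229.1], [376.9, 234.2], [376.3, 241.0]]
```

Request:
{"api": "jog_arm", "payload": {"targets": [{"dp": [-3.1,0,0],"delta_rot": [0,0,0.6]},{"dp": [-3.1,0,8],"delta_rot": [0,0,0.6]},{"dp": [-3.1,0,16],"delta_rot": [0,0,0.6]},{"dp": [-3.1,0,22],"delta_rot": [0,0,0.6]},{"dp": [-3.1,0,22],"delta_rot": [0,0,0.6]}]}}

```text
clock: 4.97
eef_pos: [0.5417, 0.0469, 0.3587]
tcp_rot: [-0.001, 0.423, 0.906, 0.0]
force: [-0.1, -0.2, -2.0]
grip_width: 0.0086
gripper_force: 60.7
```

```bash
cat >> h.py <<'E'
def stat():
    st=env.state();q=st["tcp_rot"];M=Ro.from_quat([q[1],q[2],q[3],q[0]]).as_matrix()
    print("z",round(st["eef_pos"][2]*1e3,1),"under",round(st["eef_pos"][2]*1e3-223.6,1),"xy",np.round(st["eef_pos"][:2]*1e3,1),"yaw",round(np.degrees(np.arctan2(M[1,1],M[0,1])),1),"tilt",np.round(M[:2,2],4),"F tool",np.round(M.T@st["force"],1),"T tool",np.round(M.T@st["ft_torque"],3),"grip",round(st["grip_width"]*1e3,1),"clk",st["clock"],"j6",round(st["joint_positions"][5],2))
E
python3 - <<'E'
from h import *
stat()
s,st=snap("scene","s5");im=s["image"].astype(int).sum(2);h=cv2.cvtColor(s["image"],cv2.COLOR_RGB2HSV)
for r in range(206,240,3):
    x=np.flatnonzero((h[r,355:410,1]>150)&(h[r,355:410,0]>18));print(r,(x.min()+355,x.max()+355) if len(x) else None, im[r,370:388].tolist() if r>226 else '')
E
```

```text
z 358.7 under 135.1 xy [541.7  46.9] yaw 40.0 tilt [-0.0012  0.0007] F tool [-0.  -0.2  2. ] T tool [ 0.011 -0.029  0.019] grip 8.6 clk 4.9667 j6 -0.61
206 (np.int64(367), np.int64(392)) 
209 (np.int64(367), np.int64(391)) 
212 (np.int64(368), np.int64(391)) 
215 (np.int64(368), np.int64(391)) 
218 (np.int64(368), np.int64(390)) 
221 (np.int64(368), np.int64(389)) 
224 (np.int64(368), np.int64(389)) 
227 (np.int64(367), np.int64(389)) [190, 195, 204, 207, 213, 216, 230, 235, 250, 260, 269, 273, 278, 286, 294, 297, 301, 306]
230 (np.int64(367), np.int64(388)) [192, 200, 204, 204, 211, 222, 233, 241, 255, 265, 271, 273, 279, 291, 295, 297, 302, 303]
233 (np.int64(368), np.int64(388)) [195, 203, 209, 207, 212, 225, 233, 244, 257, 268, 271, 275, 282, 288, 295, 299, 304, 301]
236 (np.int64(373), np.int64(384)) [372, 233, 235, 215, 218, 230, 240, 247, 260, 274, 274, 278, 286, 296, 297, 335, 436, 487]
239 None [241, 230, 218, 233, 266, 266, 274, 275, 270, 269, 263, 264, 266, 269, 410, 509, 535, 542]
```

Request:
{"api": "jog_arm", "payload": {"targets": [{"dp": [0.4,0,4],"delta_rot": [0,0,0]},{"dp": [0.4,0,8],"delta_rot": [0,0,0]},{"dp": [0.4,0,9],"delta_rot": [0,0,0]},{"dp": [0.4,0,9],"delta_rot": [0,0,0]}]}}

```text
clock: 5.35
eef_pos: [0.5418, 0.0472, 0.3512]
tcp_rot: [0.0, 0.423, 0.906, 0.001]
force: [-0.6, -0.1, -2.5]
grip_width: 0.0086
gripper_force: 60.7
```

```bash
python3 -c "
from h import *
stat()"
```

```text
z 351.2 under 127.6 xy [541.8  47.2] yaw 40.0 tilt [0.0009 0.0008] F tool [ 0.3 -0.5  2.5] T tool [ 0.023  0.003 -0.049] grip 8.6 clk 5.35 j6 -0.61
```

Request:
{"api": "jog_arm", "payload": {"targets": [{"dp": [0,0,1],"delta_rot": [0,0,0]},{"dp": [0,0,2],"delta_rot": [0,0,0]},{"dp": [0,0,3],"delta_rot": [0,0,0]},{"dp": [0,0,4],"delta_rot": [0,0,0]}]}}

```text
clock: 5.68
eef_pos: [0.542, 0.0472, 0.3476]
tcp_rot: [0.001, 0.423, 0.906, 0.001]
force: [0.3, 0.2, -1.0]
grip_width: 0.0087
gripper_force: 60.7
```

```bash
python3 -c "
from h import *
stat()"
```

```text
z 347.6 under 124.0 xy [542.   47.2] yaw 40.0 tilt [0.0018 0.0009] F tool [-0.   0.4  1. ] T tool [0.027 0.004 0.046] grip 8.7 clk 5.6833 j6 -0.61
```

Request:
{"api": "jog_arm", "payload": {"targets": [{"dp": [0,0,1],"delta_rot": [0,0,0]},{"dp": [0,0,2],"delta_rot": [0,0,0]},{"dp": [0,0,3],"delta_rot": [0,0,0]},{"dp": [0,0,3],"delta_rot": [0,0,0]}]}}

```text
clock: 6.02
eef_pos: [0.5419, 0.0472, 0.3443]
tcp_rot: [0.0, 0.423, 0.906, 0.001]
force: [0.1, 0.5, -1.7]
grip_width: 0.009
gripper_force: 60.7
```

```bash
python3 -c "
from h import *
stat()"
```

```text
z 344.3 under 120.7 xy [541.9  47.2] yaw 40.0 tilt [0.0012 0.0008] F tool [0.4 0.4 1.7] T tool [ 0.024  0.043 -0.031] grip 9.0 clk 6.0167 j6 -0.61
```

Request:
{"api": "jog_arm", "payload": {"targets": [{"dp": [0,0,1],"delta_rot": [0,0,0]},{"dp": [0,0,2],"delta_rot": [0,0,0]},{"dp": [0,0,2],"delta_rot": [0,0,0]}]}}

```text
clock: 6.27
eef_pos: [0.5419, 0.0472, 0.3424]
tcp_rot: [0.0, 0.423, 0.906, 0.001]
force: [0.1, 0.3, -1.0]
grip_width: 0.0088
gripper_force: 60.7
```

```bash
python3 -c "
from h import *
stat()"
```

```text
z 342.4 under 118.8 xy [541.9  47.2] yaw 40.0 tilt [0.0013 0.0008] F tool [0.2 0.2 1. ] T tool [-0.006  0.004  0.021] grip 8.8 clk 6.2667 j6 -0.61
```

Request:
{"api": "jog_arm", "payload": {"targets": [{"dp": [0,0,1],"delta_rot": [0,0,0]},{"dp": [0,0,2],"delta_rot": [0,0,0]},{"dp": [0,0,2],"delta_rot": [0,0,0]}]}}

```text
clock: 6.52
eef_pos: [0.5421, 0.0472, 0.3407]
tcp_rot: [0.001, 0.423, 0.906, 0.001]
force: [-1.0, -0.1, 1.3]
grip_width: 0.0086
gripper_force: 61.2
```

```bash
python3 -c "
from h import *
stat()"
```

```text
z 340.7 under 117.1 xy [542.1  47.2] yaw 40.0 tilt [0.0019 0.0009] F tool [ 0.5 -0.8 -1.3] T tool [0.103 0.054 0.028] grip 8.6 clk 6.5167 j6 -0.61
```

Contact felt (about 3 N) with the underside at about 117 mm. Turning back (counter-clockwise) while rising with the ramp.

Request:
{"api": "jog_arm", "payload": {"targets": [{"dp": [0,0,-0.2],"delta_rot": [0,0,-4]},{"dp": [0,0,-0.4],"delta_rot": [0,0,-8]},{"dp": [0,0,-0.7],"delta_rot": [0,0,-12]},{"dp": [0,0,-0.9],"delta_rot": [0,0,-16]},{"dp": [0,0,-1.2],"delta_rot": [0,0,-20]}]}}

```text
clock: 6.93
eef_pos: [0.5421, 0.0474, 0.3421]
tcp_rot: [0.001, 0.258, 0.966, 0.001]
force: [-1.5, 0.8, -0.1]
grip_width: 0.0088
gripper_force: 61.1
```

```bash
python3 -c "
from h import *
stat()"
```

```text
z 342.1 under 118.5 xy [542.1  47.4] yaw 60.2 tilt [0.0021 0.0013] F tool [ 1.7 -0.1  0.1] T tool [-0.204  0.179  0.038] grip 8.8 clk 6.9333 j6 -0.97
```

Request:
{"api": "jog_arm", "payload": {"targets": [{"dp": [0,0,0.5],"delta_rot": [0,0,-4]},{"dp": [0,0,0.2],"delta_rot": [0,0,-8]},{"dp": [0,0,0],"delta_rot": [0,0,-12]},{"dp": [0,0,-0.3],"delta_rot": [0,0,-16]},{"dp": [0,0,-0.5],"delta_rot": [0,0,-20]}]}}

```text
clock: 7.35
eef_pos: [0.5423, 0.0476, 0.3431]
tcp_rot: [0.001, 0.086, 0.996, 0.001]
force: [-1.4, 3.5, 6.1]
grip_width: 0.0089
gripper_force: 61.9
```

```bash
python3 -c "
from h import *
stat()"
```

```text
z 343.1 under 119.5 xy [542.3  47.6] yaw 80.1 tilt [0.0027 0.0021] F tool [ 2.   3.3 -6.1] T tool [-0.642  0.509  0.105] grip 8.9 clk 7.35 j6 -1.32
```

Request:
{"api": "jog_arm", "payload": {"targets": [{"dp": [0.3,0.5,-0.2],"delta_rot": [0,0,-4]},{"dp": [0.3,0.5,-0.5],"delta_rot": [0,0,-8]},{"dp": [0.3,0.5,-0.8],"delta_rot": [0,0,-12]},{"dp": [0.3,0.5,-1.0],"delta_rot": [0,0,-16]},{"dp": [0.3,0.5,-1.3],"delta_rot": [0,0,-20]}]}}

```text
clock: 7.77
eef_pos: [0.5423, 0.0479, 0.3442]
tcp_rot: [0.002, -0.089, 0.996, 0.0]
force: [1.5, 0.7, 1.2]
grip_width: 0.0089
gripper_force: 61.0
```

```bash
python3 -c "
from h import *
stat()"
```

```text
z 344.2 under 120.6 xy [542.3  47.9] yaw 100.2 tilt [0.0036 0.0011] F tool [-1.6  0.4 -1.2] T tool [-0.085 -0.246  0.021] grip 8.9 clk 7.7667 j6 -1.66
```

Request:
{"api": "jog_arm", "payload": {"targets": [{"dp": [0,0,0.5],"delta_rot": [0,0,-4]},{"dp": [0,0,0.4],"delta_rot": [0,0,-8]},{"dp": [0,0,0.2],"delta_rot": [0,0,-12]}]}}

```text
clock: 8.02
eef_pos: [0.5418, 0.0477, 0.3434]
tcp_rot: [0.001, -0.192, 0.981, 0.0]
force: [-0.3, 0.7, -1.9]
grip_width: 0.0089
gripper_force: 60.7
```

```bash
python3 -c "
from h import *
stat()"
```

```text
z 343.4 under 119.8 xy [541.8  47.7] yaw 112.2 tilt [0.0018 0.0009] F tool [0.  0.8 1.9] T tool [-0.046  0.031 -0.014] grip 8.9 clk 8.0167 j6 -1.87
```

The force went free, so the nut has passed the crest. Lowering to check for the drop.

Request:
{"api": "jog_arm", "payload": {"targets": [{"dp": [0,0,0.7],"delta_rot": [0,0,0]},{"dp": [0,0,1.4],"delta_rot": [0,0,0]},{"dp": [0,0,2.1],"delta_rot": [0,0,0]},{"dp": [0,0,2.8],"delta_rot": [0,0,0]},{"dp": [0,0,2.8],"delta_rot": [0,0,0]}]}}

```text
clock: 8.43
eef_pos: [0.5417, 0.0479, 0.3403]
tcp_rot: [0.001, -0.19, 0.982, 0.0]
force: [1.0, 2.0, -2.2]
grip_width: 0.0085
gripper_force: 60.5
```

```bash
python3 -c "
from h import *
stat()"
```

```text
z 340.3 under 116.7 xy [541.7  47.9] yaw 111.9 tilt [0.0014 0.0012] F tool [-1.7  1.5  2.2] T tool [-0.402 -0.3    0.025] grip 8.5 clk 8.4333 j6 -1.87
```

Request:
{"api": "jog_arm", "payload": {"targets": [{"dp": [0,0,0.7],"delta_rot": [0,0,0]},{"dp": [0,0,1.4],"delta_rot": [0,0,0]},{"dp": [0,0,2],"delta_rot": [0,0,0]},{"dp": [0,0,2],"delta_rot": [0,0,0]}]}}

```text
clock: 8.77
eef_pos: [0.5418, 0.0477, 0.3383]
tcp_rot: [0.001, -0.19, 0.982, 0.0]
force: [-0.4, 1.2, -2.8]
grip_width: 0.0086
gripper_force: 60.6
```

```bash
python3 -c "
from h import *
stat()"
```

```text
z 338.3 under 114.7 xy [541.8  47.7] yaw 112.0 tilt [0.0013 0.0008] F tool [-0.   1.2  2.8] T tool [-0.227 -0.182  0.013] grip 8.6 clk 8.7667 j6 -1.87
```

Request:
{"api": "jog_arm", "payload": {"targets": [{"dp": [0,0,0.5],"delta_rot": [0,0,0]},{"dp": [0,0,1],"delta_rot": [0,0,0]},{"dp": [0,0,1],"delta_rot": [0,0,0]}]}}

```text
clock: 9.02
eef_pos: [0.5419, 0.0477, 0.3377]
tcp_rot: [0.001, -0.19, 0.982, 0.0]
force: [-0.3, 1.7, 1.0]
grip_width: 0.0086
gripper_force: 61.1
```

```bash
python3 -c "
from h import *
stat()"
```

```text
z 337.7 under 114.1 xy [541.9  47.7] yaw 112.0 tilt [0.0017 0.0008] F tool [-0.3  1.7 -1. ] T tool [-0.222 -0.024 -0.016] grip 8.6 clk 9.0167 j6 -1.87
```

The nut touches down at 114.1 mm, which is the thread mouth. Now clockwise, descending at 24 mm per turn.

Request:
{"api": "jog_arm", "payload": {"targets": [{"dp": [0,0,0.2],"delta_rot": [0,0,4]},{"dp": [0,0,0.4],"delta_rot": [0,0,8]},{"dp": [0,0,0.7],"delta_rot": [0,0,12]},{"dp": [0,0,0.9],"delta_rot": [0,0,16]},{"dp": [0,0,1.2],"delta_rot": [0,0,20]}]}}

```text
clock: 9.43
eef_pos: [0.5418, 0.0476, 0.3364]
tcp_rot: [0.001, -0.015, 1.0, 0.0]
force: [0.2, -1.0, -0.5]
grip_width: 0.0087
gripper_force: 60.9
```

```bash
python3 -c "
from h import *
stat()"
```

```text
z 336.4 under 112.8 xy [541.8  47.6] yaw 91.8 tilt [0.0016 0.0004] F tool [-0.1 -1.   0.5] T tool [ 0.05  -0.013 -0.025] grip 8.7 clk 9.4333 j6 -1.52
```

Request:
{"api": "jog_arm", "payload": {"targets": [{"dp": [0,0,0.3],"delta_rot": [0,0,4]},{"dp": [0,0,0.5],"delta_rot": [0,0,8]},{"dp": [0,0,0.8],"delta_rot": [0,0,12]},{"dp": [0,0,1.1],"delta_rot": [0,0,16]},{"dp": [0,0,1.4],"delta_rot": [0,0,20]}]}}

```text
clock: 9.85
eef_pos: [0.5418, 0.0475, 0.335]
tcp_rot: [0.001, 0.158, 0.987, 0.0]
force: [-0.1, -0.2, -0.6]
grip_width: 0.0085
gripper_force: 61.0
```

```bash
python3 -c "
from h import *
stat()"
```

```text
z 335.0 under 111.4 xy [541.8  47.5] yaw 71.8 tilt [0.0015 0.0003] F tool [ 0.  -0.2  0.6] T tool [ 0.07  -0.027  0.002] grip 8.5 clk 9.85 j6 -1.17
```

Request:
{"api": "jog_arm", "payload": {"targets": [{"dp": [0,0,0.3],"delta_rot": [0,0,4]},{"dp": [0,0,0.5],"delta_rot": [0,0,8]},{"dp": [0,0,0.8],"delta_rot": [0,0,12]},{"dp": [0,0,1.1],"delta_rot": [0,0,16]},{"dp": [0,0,1.4],"delta_rot": [0,0,20]}]}}

```text
clock: 10.27
eef_pos: [0.5418, 0.0475, 0.3336]
tcp_rot: [0.001, 0.327, 0.945, 0.0]
force: [-0.7, -0.5, 0.2]
grip_width: 0.009
gripper_force: 61.0
```

```bash
python3 -c "
from h import *
stat()"
```

```text
z 333.6 under 110.0 xy [541.8  47.5] yaw 51.8 tilt [0.0015 0.0003] F tool [ 0.2 -0.9 -0.2] T tool [ 0.021 -0.028  0.04 ] grip 9.0 clk 10.2667 j6 -0.82
```

Sixty degrees turned, threading freely. Smaller steps from here.

Request:
{"api": "jog_arm", "payload": {"targets": [{"dp": [0,0,0.2],"delta_rot": [0,0,3]},{"dp": [0,0,0.4],"delta_rot": [0,0,6]},{"dp": [0,0,0.6],"delta_rot": [0,0,9]},{"dp": [0,0,0.8],"delta_rot": [0,0,12]}]}}

```text
clock: 10.6
eef_pos: [0.5418, 0.0476, 0.3328]
tcp_rot: [0.001, 0.424, 0.906, 0.001]
force: [0.5, 0.3, -0.6]
grip_width: 0.0085
gripper_force: 60.9
```

```bash
python3 -c "
from h import *
stat()"
```

```text
z 332.8 under 109.2 xy [541.8  47.6] yaw 39.8 tilt [0.0016 0.0004] F tool [-0.1  0.6  0.6] T tool [-0.02  -0.034 -0.   ] grip 8.5 clk 10.6 j6 -0.61
```

Request:
{"api": "jog_arm", "payload": {"targets": [{"dp": [0,0,0.1],"delta_rot": [0,0,2]},{"dp": [0,0,0.25],"delta_rot": [0,0,4]},{"dp": [0,0,0.4],"delta_rot": [0,0,6]},{"dp": [0,0,0.4],"delta_rot": [0,0,6]}]}}

```text
clock: 10.93
eef_pos: [0.5419, 0.0477, 0.3325]
tcp_rot: [0.001, 0.47, 0.882, 0.001]
force: [-0.2, 0.6, 1.2]
grip_width: 0.0087
gripper_force: 61.2
```

```bash
python3 -c "
from h import *
stat()"
```

```text
z 332.5 under 108.9 xy [541.9  47.7] yaw 33.9 tilt [0.0019 0.0007] F tool [ 0.6  0.2 -1.2] T tool [-0.003  0.01  -0.028] grip 8.7 clk 10.9333 j6 -0.51
```

Request:
{"api": "jog_arm", "payload": {"targets": [{"dp": [0,0,0.1],"delta_rot": [0,0,2]},{"dp": [0,0,0.2],"delta_rot": [0,0,3]},{"dp": [0,0,0.2],"delta_rot": [0,0,4]},{"dp": [0,0,0.2],"delta_rot": [0,0,4]}]}}

```text
clock: 11.27
eef_pos: [0.542, 0.0478, 0.3325]
tcp_rot: [0.001, 0.5, 0.866, 0.001]
force: [-0.1, 0.6, 4.4]
grip_width: 0.0082
gripper_force: 61.6
```

```bash
python3 -c "
from h import *
stat()"
```

```text
z 332.5 under 108.9 xy [542.   47.8] yaw 29.9 tilt [0.0025 0.0008] F tool [ 0.6  0.3 -4.4] T tool [-0.161  0.057  0.016] grip 8.2 clk 11.2667 j6 -0.44
```

Request:
{"api": "jog_arm", "payload": {"targets": [{"dp": [0,0,0],"delta_rot": [0,0,1]},{"dp": [0,0,0],"delta_rot": [0,0,2]},{"dp": [0,0,0],"delta_rot": [0,0,3]},{"dp": [0,0,0],"delta_rot": [0,0,3]}]}}

```text
clock: 11.6
eef_pos: [0.5421, 0.0478, 0.3325]
tcp_rot: [0.001, 0.523, 0.852, 0.001]
force: [-0.6, 0.6, 5.9]
grip_width: 0.0086
gripper_force: 61.7
```

```bash
python3 -c "
from h import *
stat()"
```

```text
z 332.5 under 108.9 xy [542.1  47.8] yaw 26.9 tilt [0.0024 0.0008] F tool [ 0.8 -0.3 -5.9] T tool [-0.108  0.001  0.074] grip 8.6 clk 11.6 j6 -0.38
```

Request:
{"api": "jog_arm", "payload": {"targets": [{"dp": [0,0,0],"delta_rot": [0,0,1]},{"dp": [0,0,0],"delta_rot": [0,0,2]},{"dp": [0,0,0],"delta_rot": [0,0,3]},{"dp": [0,0,0],"delta_rot": [0,0,3]}]}}

```text
clock: 11.93
eef_pos: [0.542, 0.0478, 0.3325]
tcp_rot: [0.001, 0.545, 0.838, 0.001]
force: [-0.2, 0.1, 5.3]
grip_width: 0.0086
gripper_force: 61.7
```

```bash
python3 -c "
from h import *
stat();print(env.state()['joint_torque'][5])"
```

```text
z 332.5 under 108.9 xy [542.   47.8] yaw 23.9 tilt [0.0024 0.0008] F tool [ 0.1 -0.2 -5.3] T tool [-0.09   0.053  0.001] grip 8.6 clk 11.9333 j6 -0.33
0.2815260551869869
```

```bash
python3 -c "
from h import *
for i in range(5):
    env.snapshot('wrist');st=env.state();print(st['joint_torque'][5].round(3),st['ft_torque'].round(3),st['force'].round(1))
print(load('w4')[1]['joint_torque'][5],load('w2')[1]['joint_torque'][5])"
```

```text
0.086 [-0.029 -0.071 -0.081] [0.2 0.8 5. ]
-0.012 [-0.008 -0.108 -0.039] [-0.6 -0.2  5.8]
-0.036 [ 0.088 -0.085 -0.03 ] [0.1 0.4 5.5]
-0.043 [ 0.046 -0.146 -0.087] [-0.4  0.2  5.1]
-0.044 [-0.001 -0.126 -0.028] [0.8 0.7 5.3]
-0.011006179265677929 0.1664216537028551
```

Request:
{"api": "jog_arm", "payload": {"targets": [{"dp": [0,0,-0.2],"delta_rot": [0,0,1]},{"dp": [0,0,-0.2],"delta_rot": [0,0,2]},{"dp": [0,0,-0.2],"delta_rot": [0,0,3]},{"dp": [0,0,-0.2],"delta_rot": [0,0,3]},{"dp": [0,0,-0.2],"delta_rot": [0,0,3]}]}}

```text
clock: 12.6
eef_pos: [0.5418, 0.0477, 0.3325]
tcp_rot: [0.0, 0.567, 0.824, 0.001]
force: [-0.6, 0.0, 5.4]
grip_width: 0.0087
gripper_force: 61.7
```

```bash
cat >> h.py <<'E'
def tq(n=4):
    stat();a=[]
    for i in range(n):
        env.snapshot('wrist');st=env.state();a.append([st['joint_torque'][5],st['ft_torque'][2],st['force'][2]])
    print(np.round(a,3).tolist())
E
python3 -c "
from h import *
tq()"
```

```text
z 332.5 under 108.9 xy [541.8  47.7] yaw 20.9 tilt [0.0017 0.0007] F tool [ 0.2 -0.5 -5.4] T tool [-0.064  0.004  0.062] grip 8.7 clk 12.6 j6 -0.28
[[-0.028, -0.069, 6.066], [-0.038, -0.058, 6.212], [-0.04, -0.06, 5.526], [-0.04, -0.033, 4.926]]
```

Request:
{"api": "jog_arm", "payload": {"targets": [{"dp": [0,0,-0.2],"delta_rot": [0,0,1]},{"dp": [0,0,-0.2],"delta_rot": [0,0,2]},{"dp": [0,0,-0.2],"delta_rot": [0,0,3]},{"dp": [0,0,-0.2],"delta_rot": [0,0,4]},{"dp": [0,0,-0.2],"delta_rot": [0,0,4]}]}}

```text
clock: 13.22
eef_pos: [0.5417, 0.0477, 0.3325]
tcp_rot: [0.0, 0.596, 0.803, 0.001]
force: [-0.4, -0.6, 5.0]
grip_width: 0.0085
gripper_force: 61.6
```

```bash
python3 -c "
from h import *
tq()"
```

```text
z 332.5 under 108.9 xy [541.7  47.7] yaw 16.9 tilt [0.0011 0.0007] F tool [-0.5 -0.5 -5. ] T tool [ 0.12  -0.095 -0.017] grip 8.5 clk 13.2167 j6 -0.21
[[0.189, -0.01, 4.412], [0.054, -0.017, 4.516], [0.001, -0.091, 5.101], [-0.016, -0.002, 4.926]]
```

Request:
{"api": "jog_arm", "payload": {"targets": [{"dp": [0,0,-0.3],"delta_rot": [0,0,1]},{"dp": [0,0,-0.3],"delta_rot": [0,0,2]},{"dp": [0,0,-0.3],"delta_rot": [0,0,3]},{"dp": [0,0,-0.3],"delta_rot": [0,0,3]},{"dp": [0,0,-0.3],"delta_rot": [0,0,3]}]}}

```text
clock: 13.83
eef_pos: [0.5416, 0.0477, 0.3325]
tcp_rot: [0.0, 0.616, 0.788, 0.001]
force: [-1.3, -1.6, -0.9]
grip_width: 0.0087
gripper_force: 60.8
```

```bash
python3 -c "
from h import *
tq()"
```

```text
z 332.5 under 108.9 xy [541.6  47.7] yaw 14.0 tilt [0.0008 0.0007] F tool [-1.2 -1.7  0.9] T tool [ 0.057 -0.296 -0.034] grip 8.7 clk 13.8333 j6 -0.16
[[0.073, 0.075, -2.836], [0.049, 0.059, -1.413], [0.043, 0.003, -2.321], [0.043, 0.036, -3.039]]
```

The torque has changed sign and the nut starts to seat at about 98°. Fine steps now.

Request:
{"api": "jog_arm", "payload": {"targets": [{"dp": [0,0,0],"delta_rot": [0,0,1]},{"dp": [0,0,0],"delta_rot": [0,0,2]},{"dp": [0,0,0],"delta_rot": [0,0,2]}]}}

```text
clock: 14.28
eef_pos: [0.5416, 0.0477, 0.3325]
tcp_rot: [0.0, 0.63, 0.776, 0.0]
force: [-0.6, -2.1, -3.9]
grip_width: 0.0085
gripper_force: 60.3
```

```bash
python3 -c "
from h import *
tq()"
```

```text
z 332.5 under 108.9 xy [541.6  47.7] yaw 11.9 tilt [0.0008 0.0006] F tool [-1.9 -1.   3.9] T tool [ 0.099 -0.419 -0.16 ] grip 8.5 clk 14.2833 j6 -0.12
[[0.292, 0.099, -4.281], [0.164, 0.075, -4.366], [0.115, 0.111, -5.228], [0.099, 0.086, -6.152]]
```

Request:
{"api": "jog_arm", "payload": {"targets": [{"dp": [0,0,0],"delta_rot": [0,0,1]},{"dp": [0,0,0],"delta_rot": [0,0,2]},{"dp": [0,0,0],"delta_rot": [0,0,2]}]}}

```text
clock: 14.73
eef_pos: [0.5415, 0.0477, 0.3326]
tcp_rot: [0.0, 0.644, 0.765, 0.0]
force: [-2.6, -2.2, -7.4]
grip_width: 0.0085
gripper_force: 59.9
```

```bash
python3 -c "
from h import *
tq(5)"
```

```text
z 332.6 under 109.0 xy [541.5  47.7] yaw 9.9 tilt [0.0007 0.0006] F tool [-1.7 -3.   7.4] T tool [ 0.239 -0.448 -0.225] grip 8.5 clk 14.7333 j6 -0.09
[[0.371, 0.219, -6.942], [0.244, 0.206, -7.428], [0.194, 0.176, -8.345], [0.178, 0.172, -8.236], [0.176, 0.187, -8.39]]
```

Request:
{"api": "jog_arm", "payload": {"targets": [{"dp": [0,0,0.1],"delta_rot": [0,0,0.8]},{"dp": [0,0,0.2],"delta_rot": [0,0,1.5]},{"dp": [0,0,0.2],"delta_rot": [0,0,1.5]}]}}

```text
clock: 15.23
eef_pos: [0.5416, 0.0477, 0.3325]
tcp_rot: [0.0, 0.653, 0.757, 0.0]
force: [-3.3, -2.7, -7.8]
grip_width: 0.0087
gripper_force: 60.0
```

```bash
python3 -c "
from h import *
tq(5)"
```

```text
z 332.5 under 108.9 xy [541.6  47.7] yaw 8.4 tilt [0.0008 0.0006] F tool [-2.2 -3.6  7.8] T tool [ 0.555 -0.574 -0.349] grip 8.7 clk 15.2333 j6 -0.06
[[0.466, 0.337, -7.226], [0.376, 0.316, -7.539], [0.342, 0.331, -7.67], [0.331, 0.335, -7.836], [0.329, 0.339, -8.057]]
```

The nut is snug at about 0.33 N m. Letting go and lifting off.

Request:
{"api": "jog_arm", "payload": {"targets": [{"dp": [0,0,0],"delta_rot": [0,0,0]},{"dp": [0,0,0],"delta_rot": [0,0,0]},{"dp": [0,0,0],"delta_rot": [0,0,0]},{"dp": [0,0,0],"delta_rot": [0,0,0]},{"dp": [0,0,0],"delta_rot": [0,0,0]}], "hand": 45}}

```text
clock: 15.9
eef_pos: [0.5423, 0.0479, 0.3332]
tcp_rot: [0.001, 0.653, 0.757, 0.002]
force: [0.6, 0.3, -1.0]
grip_width: 0.0449
gripper_force: 0.0
```

Request:
{"api": "jog_arm", "payload": {"targets": [{"dp": [0,0,-15],"delta_rot": [0,0,0]},{"dp": [0,0,-45],"delta_rot": [0,0,0]},{"dp": [0,0,-80],"delta_rot": [0,0,0]},{"dp": [0,0,-110],"delta_rot": [0,0,0]},{"dp": [0,0,-110],"delta_rot": [0,0,0]}]}}

```text
clock: 16.32
eef_pos: [0.5433, 0.0479, 0.4491]
tcp_rot: [0.004, 0.653, 0.757, 0.004]
force: [1.8, -0.6, 1.7]
grip_width: 0.0452
gripper_force: 0.0
```

```bash
python3 -c "
from h import *
stat()
s,st=snap('scene','s9');w,_=snap('wrist','w9')
cv2.imwrite('pics/c9.png',np.hstack([cv2.resize(s['image'][180:330,300:450],(400,400)),cv2.resize(w['image'],(400,400))])[:,:,::-1])"
```

```text
z 449.1 under 225.5 xy [543.3  47.9] yaw 8.5 tilt [0.0116 0.0019] F tool [-0.9  1.7 -1.7] T tool [-0.024 -0.008  0.029] grip 45.2 clk 16.3167 j6 -0.06
```

View pics/c9.png

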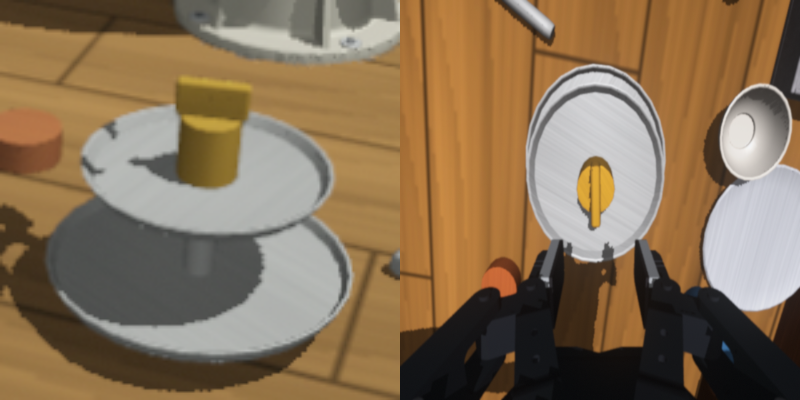

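The nut is seated upright on the plate with its wing still aligned to the fingers. The plate is level, the gripper is clear, and the goods in view are undisturbed.

```bash
python3 -c "
from station import env
print(env.hand_in())"
```

```text
the job is handed in; nothing more can be done
None
```

The wing nut dropped into the thread mouth after turning back, was run down clockwise until snug on the upper plate (about 0.33 N m) and let go, and I handed the job in at about 16 s; the hand-in gave no verdict.

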